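# Load and close a drum steriliser with a hydraulic basket lift

## Robot

A 6-joint arm with a two-finger parallel gripper is mounted at the origin on the work surface. World frame = base frame: x ahead of the robot, y to its left, z up, the work surface at z = 0. Lengths are in m, angles in rad, forces in N, time in s.
With the tool pointing down it reaches from about 0.325 to 0.85 m from the base axis. Payload 4.4 kg.
Tool frame: the origin (TCP) lies where the fingers leave the gripper's body, on its centre line; the fingertips stand 97 mm ahead of it and the grasp point (between the pads) lies 78 mm ahead of it; z points along the fingers, y is the line along which they close (so a half turn about z gives the same grasp; the last joint's range is limited). The gripper opens to 94 mm and grips with 3 to 60 N. Pads are 16 mm wide; open, the fingers measure 119 mm over their backs; the gripper's body (75 mm by 177 mm) begins 78 mm behind the grasp point.
Start: joints at [-1.46, 0.207, 1.542, -0, 1.393, -0.15], TCP at [0.149, -0.555, 0.303] pointing down, gripper open.
Joint ranges: [-2.73, 2.73], [-0.86, 2.22], [0.23, 2.46], [-1.11, 4.25], [0.08, 2.63], [-2.82, 2.82]. Speed limits (rad/s): [2.79, 2.79, 3.14, 3.14, 3.14, 3.14].

## Interface

Orientations are given as a unit quaternion [x, y, z, w].
In Python, from cell import r gives the robot as it stands.
- The arm moves only by the shell command python3 drive.py FILE [FORCE], which reads ROWS from the file FILE. ROWS is a JSON list that holds a single list of rows (three levels of brackets), with 1 to 20 rows, each of 7 numbers: a rotation vector rx, ry, rz in fractions of the full range, 1 being 4 rad, then dx, dy, dz in shares of 0.5 m (1.0 is 0.5 m), then the opening from 0.0 (shut) to 1.0 (fully open); each row shifts and turns the commanded pose from where the row before left it, along the tool's axes as they then stand; what a row does not reach is not made up. A row lasts 1/8 s, in which the tool goes at most 0.0625 m and 0.188 rad, less where a joint would pass 70% of its speed; a pose out of reach is approached as far as the arm can. The fingers move at their own pace and stop on an object; FORCE is the grip in N (left out, the last holds). Time passes only in rows, so rows that do not move let the fingers close. It prints the time, the measured TCP pose, the force, the opening and the grip force at its end. A shift or turn number past 1, either way, is cut back to 1. Input that does not fit is refused with a message, and nothing moves.
- r.get_obs(): the state, without advancing time (a new reading comes with each control period).
- r.grab_frame(name): name is "side" or "top" or "wrist"; returns a dict with "image" (384x512x3 uint8, red, green, blue), "range_z" (384x512 float32, m along the optical axis (not along the pixel's ray), 0 where there is no reading), "intrinsics" (3x3 intrinsics, pixels), "distortion" ([k1, k2, p1, p2, k3] as OpenCV has them; the pictures are not rectified), "xyz" and "attitude" of the camera in the world. Camera axes: x right, y down, z forward; pixel columns grow to the right and rows downward; lengths in m; the calibration is good to about 2 mm. A picture is of the moment at which its call begins.
- r.sign_off(): hands the job in; it is judged then, once.
The state is a dict: "time": time; "joints": joint angles; "qd": joint speeds; "effort": joint torques, N m; "position": TCP position; "orientation": TCP orientation; "ft_force": force on the tool from outside, world axes, zero at the start; "ft_torque": the same for the moment, N m; "width": opening from 0.0 (shut) to 1.0 (fully open); "gripper_force": force on a finger pad.
Only numpy, scipy, OpenCV 4.12 (cv2) and the standard library are available. Lean on these libraries where they do the work, as an engineer would, in place of code of your own. Each camera call takes 0.05 s, during which the arm holds its last target. There are 200 camera calls.

## Task

Get the steriliser ready to run: stand every canister from the rubber mat upright in its raised basket, then crack the pump's release valve open a fraction of a turn (well under a quarter turn), just enough that the basket sinks slowly, at no more than about 5 cm/s, right down into the drum, and shut the valve again. Then set the lid fully home on its two locating pegs and turn its knurled hand nut clockwise until it stops tight, without disturbing the other things on the table.

Things in the scene. Friction and masses are not known exactly. Their poses are not given: they have to be found in the camera images.
- steriliser: drum steriliser with its hand pump on one base plate, fixed. Origin on the table under the drum's centre, z up, front panel on its -x side. White base 212 mm across, 55 mm high; steel drum 188 mm outside, 168 mm inside, open top, rim 170 mm above the table. The pump stands 200 mm off on the -y side: grey tank and, on its -x end, a dark block 74 mm high with the release valve on top
- lid_seat (a point): centre of the drum's rim, level with its top face where the lid lies; axes as the steriliser's. On its x and -x, 112 mm out, upright locating pegs 10 mm thick, 20 mm tall with conical tips. On its y and -y hooked keepers, 32 mm wide, 33 mm above the rim, the hook reaching inwards to 104 mm from the centre with 23 mm free under it
- basket_floor (a point): centre of the upper face of the round steel basket's floor; sinks with the lift; axes as the steriliser's. Basket 152 mm inside, wall 24 mm above the floor. Raised, the floor is 25 mm below the rim; right down, 100 mm below it
- lift (a joint): how far the hydraulic ram with the basket has sunk (m): 0 fully raised, 0.075 right down. With the valve shut it holds against a light push; it sinks by its own weight while the release valve is open enough
- valve (a joint): release valve: 0 shut, grows anticlockwise seen from above (rad). It is stiff (0.2 to 0.4 N m) and stays where it is left. The ram holds below 0.35 rad and begins to sink between 0.4 and 0.6 rad, depending on the load; 0.1 rad more then adds about 1.5 cm/s, so that from about 0.85 rad on it drops at over 6 cm/s
- valve_grip (a point): middle of the valve's steel T-bar, which is 58 mm long along this point's x, 12 mm thick along y, 20 mm high; the bar's underside is 34 mm above the valve block, its axis (z) upright, and it turns with the valve
- lid: loose round aluminium lid, 192 mm across, plate 8 mm thick, 0.85 kg. Origin at the centre of its underside, z up. Ears along its x and -x with 13 mm holes, 112 mm from the centre, for the pegs (either way round). Flat locking bars on top along y and -y slide out under the keepers, 4 mm per rad of the hand nut. Hub in the middle 24 mm high, 56 mm across; the nut above it also serves to lift the lid
- nut_grip (a point): centre of the knurled steel hand nut on the lid's stud: 46 mm across, 26 mm high, on the lid's axis; 46 mm above the lid's underside with the nut fully up, 39 mm when tight. The stud's end, 12 mm thick, is 70 mm above the lid's underside
- lid_nut (a joint): hand nut: grows as it turns clockwise seen from above (rad), screwing down 1.5 mm per rad; 0 fully up, 5.0 at its stop, tight. It turns with light friction (0.06 N m)
- canister_a: loose taller steel sterilising canister, 52 mm across, 58 mm high, with an upright round black knob 18 mm across and 30 mm tall on top; about 0.15 kg; origin at the centre of its underside, z up. May be absent
- knob_a (a point): point on the axis of that canister's knob, 78 mm above its underside (10 mm below the knob's top)
- canister_b: loose taller steel sterilising canister, 52 mm across, 58 mm high, with an upright round black knob 18 mm across and 30 mm tall on top; about 0.15 kg; origin at the centre of its underside, z up. May be absent
- knob_b (a point): point on the axis of that canister's knob, 78 mm above its underside (10 mm below the knob's top)
- canister_c: loose shorter steel sterilising canister, 52 mm across, 44 mm high, with an upright round black knob 18 mm across and 30 mm tall on top; about 0.15 kg; origin at the centre of its underside, z up. May be absent
- knob_c (a point): point on the axis of that canister's knob, 64 mm above its underside (10 mm below the knob's top)
- canister_d: loose shorter steel sterilising canister, 52 mm across, 44 mm high, with an upright round black knob 18 mm across and 30 mm tall on top; about 0.15 kg; origin at the centre of its underside, z up. May be absent
- knob_d (a point): point on the axis of that canister's knob, 64 mm above its underside (10 mm below the knob's top)
- spray_bottle: white plastic bottle, 60 mm across, 170 mm tall, origin under its foot; a bystander
- glove_box: blue and white carton of gloves, 110 x 200 x 70 mm, origin under its centre; a bystander
- vial_carton: open cardboard tray of small vials, 150 x 180 x 50 mm, origin under its centre; a bystander

How it is judged:
On the way, in this order (a step that is already met when the one before it is completed fails the run):
1. all canisters present stand upright in the raised basket, let go (horizontal distance between each of canister_a, canister_b, canister_c, canister_d and basket_floor below 0.058 m and z of each of canister_a, canister_b, canister_c, canister_d in the frame of basket_floor below 0.008 m and angle between each of canister_a, canister_b, canister_c, canister_d's own z axis and vertical below 0.12 rad and contact force between the fingers and canister_a below 0.5 N and contact force between the fingers and canister_b below 0.5 N and contact force between the fingers and canister_c below 0.5 N and contact force between the fingers and canister_d below 0.5 N and value of joint lift below 0.02 m), for 0.3 s.
2. the basket has sunk right down (value of joint lift above 0.072 m), for 0.2 s.
3. the lid lies home on its pegs, its nut not yet tight (horizontal distance between lid and lid_seat below 0.004 m and z of lid in the frame of lid_seat below 0.003 m and angle between lid's own z axis and vertical below 0.03 rad and angle between the x axis of lid and the x axis of steriliser, either way round below 0.06 rad and value of joint lid_nut below 4 rad), for 0.2 s.
4. the hand nut is tight with the lid home (horizontal distance between lid and lid_seat below 0.004 m and z of lid in the frame of lid_seat below 0.003 m and angle between lid's own z axis and vertical below 0.03 rad and angle between the x axis of lid and the x axis of steriliser, either way round below 0.06 rad and value of joint lid_nut above 4.8 rad), for 0.2 s.
At the end, for the whole second after the job is handed in: All canisters present stand upright (7 degrees) on the basket floor; basket right down (3 mm); valve shut (0.15 rad); lid on the rim in line with the pegs, centre within 4 mm, height within 3 mm; hand nut within 0.2 rad of its stop (all of step 4 and horizontal distance between each of canister_a, canister_b, canister_c, canister_d and basket_floor below 0.058 m and z of each of canister_a, canister_b, canister_c, canister_d in the frame of basket_floor below 0.008 m and angle between each of canister_a, canister_b, canister_c, canister_d's own z axis and vertical below 0.12 rad and value of joint lift above 0.072 m and value of joint valve below 0.15 rad and linear speed of lid below 0.02 m/s); the robot touches nothing.
It fails at once if the basket drops: the ram sinks faster than 6 cm/s (velocity of joint lift above 0.06 m/s).
It fails at once if the release valve is opened a quarter turn or more (value of joint valve above 1.57 rad).
It fails at once if a bystander is pushed more than 4 cm away (distance of any of spray_bottle, glove_box, vial_carton from where it was at the start of the episode above 0.04 m).
Of canister_a, canister_b, canister_c, canister_d only 2 to 4 are there at a start; the rules pass over those that are not, and their reading is None.
At some moment in a run one of canister_a, canister_b, canister_c, canister_d may be knocked a few centimetres aside while the robot is not near it.
It also fails if it takes over 210 s, if anything falls off the work surface, if the arm or the gripper's body presses on something with over 40 N, if the wrist force passes 120 N, or if a joint passes its speed limit or range.

## Working session

There is one attempt and no reset: what is moved stays moved. The work goes in short steps, Python scripts to look and compute and a shell command to move; the robot and the scene stay as the last step left them, time stands still between calls to the robot, and variables do not carry over. Pictures are saved under pics/ and viewed, at most 15 in all, crops included, and the job is handed in when it is done.

```bash
ls; cat > h.py <<'E'
import numpy as np, cv2, os
from scipy.spatial.transform import Rotation as R
from cell import r
def grab(n,name=None):
    f=r.grab_frame(n)
    if name:
        os.makedirs('pics',exist_ok=True); cv2.imwrite('pics/'+name,f['image'][:,:,::-1])
    return f
def att(f):
    a=np.array(f['attitude']); return a if a.shape==(3,3) else R.from_quat(a).as_matrix()
def cloud(f):
    K=np.array(f['intrinsics']);h,w=f['range_z'].shape
    u,v=np.meshgrid(np.arange(w),np.arange(h))
    p=cv2.undistortPointsIter(np.stack([u,v],-1).reshape(-1,1,2).astype(float),K,np.array(f['distortion']),None,None,(3,40,1e-6)).reshape(h,w,2)
    z=f['range_z'].astype(float)
    P=np.stack([p[...,0]*z,p[...,1]*z,z],-1)
    P=P@att(f).T+np.array(f['xyz']); P[z==0]=np.nan
    return P
def px(f,X):
    A=att(f);X=np.atleast_2d(X).astype(float)
    c=(X-np.array(f['xyz']))@A
    return cv2.projectPoints(c,np.zeros(3),np.zeros(3),np.array(f['intrinsics']),np.array(f['distortion']))[0].reshape(-1,2)
E
python3 - <<'E'
from h import *
for n in ['side','top','wrist']:
    f=grab(n,n+'0.png'); print(n,f['xyz'],f['attitude'],f['intrinsics'][0],f['distortion'],(f['range_z']>0).mean())
    np.save(n+'0.npy',cloud(f))
o=r.get_obs();print(o)
E
```

```text
cell.py
drive.py
pics
side [-0.10862549  1.03304203  1.03959579] [-0.24843619  0.8504472  -0.44362258  0.13497417] [458.67521596   0.         253.17870277] [-0.13312274  0.          0.          0.          0.        ] 0.9882100423177084
top [ 0.47648299 -0.09054995  1.63536717] [-0.69930676  0.71376669 -0.02409886  0.03043701] [434.88434121   0.         258.52974025] [-0.01716491  0.          0.          0.          0.        ] 0.9961293538411459
wrist [ 0.22927273 -0.5330975   0.38398439] [ 0.78560549 -0.60153037 -0.08916799  0.11416783] [339.25358402   0.         258.58704322] [-0.0791129  0.         0.         0.         0.       ] 0.9960225423177084
{'time': 0.15, 'joints': array([-1.45950302e+00,  2.07242261e-01,  1.54258343e+00, -1.10710398e-05,
        1.39352378e+00, -1.50509730e-01]), 'qd': array([ 0.0004278 , -0.00104306, -0.0035846 , -0.00058613,  0.00057045,
       -0.00014819]), 'effort': array([ 7.37738119e-04, -3.71310246e+01, -2.81812817e+01,  6.98504015e-02,
        3.26767238e-02, -9.14617067e-05]), 'position': array([ 0.14875379, -0.55496223,  0.30176728]), 'orientation': array([ 9.91444113e-01,  1.30528922e-01,  1.17761110e-05, -8.78349289e-04]), 'ft_force': array([-0.46390927, -0.21556678, -0.21362599]), 'ft_torque': array([-0.09537936,  0.01832848, -0.04197782]), 'gripper_force': 0.0, 'width': 1.0006862615617604}
```

View pics/top0.png

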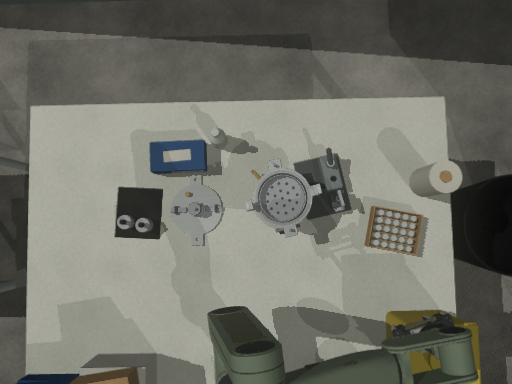

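View pics/side0.png

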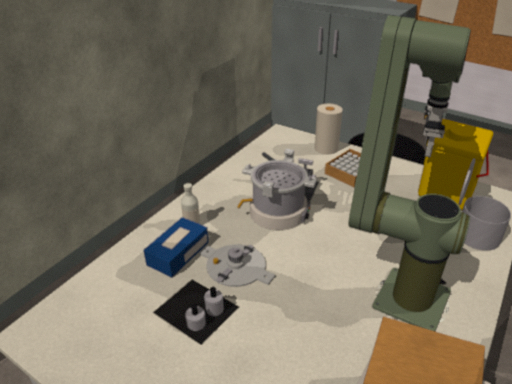

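The top view shows two canisters on the mat, at about (125,222) and (143,225). The lid is at (195,210) with its ears along image rows. The drum is at (284,199), and the pump is at (325,185). The side view also shows only two canisters. Next I'll measure from the depth clouds.

```bash
cat > m.py <<'E'
from h import *
import sys
T=np.load('top0.npy');S=np.load('side0.npy')
for n,P in (('top',T),('side',S)):
    F=P.reshape(-1,3)
    def box(a,b,c,d,z0,z1):
        return F[(F[:,0]>a)&(F[:,0]<b)&(F[:,1]>c)&(F[:,1]<d)&(F[:,2]>z0)&(F[:,2]<z1)]
    print(n,'table z',np.nanmedian(F[(abs(F[:,2])<.02),2]))
    # canister candidates
    q=box(.2,.75,.3,.65,.03,.12)
    from scipy.cluster.hierarchy import fclusterdata
    if len(q)>1:
        l=fclusterdata(q[:,:2],.015,'distance')
        for k in set(l):
            s=q[l==k]
            if len(s)>8:
                t=s[s[:,2]>s[:,2].max()-.008]
                print(' can',len(s),s.mean(0).round(3),'minmax',s.min(0).round(3),s.max(0).round(3),'top',t.mean(0).round(3))
    print(' z at pixels')
for (u,v) in [(125,222),(143,225),(195,210),(198,240),(198,182),(284,199),(277,164),(290,234),(253,204),(316,189),(334,178),(330,155),(345,208)]:
    print((u,v),T[v,u].round(3))
E
python3 m.py
python3 - <<'E'
import cv2
a=cv2.imread('pics/top0.png')
cv2.imwrite('pics/topc.png',cv2.resize(a[130:260,105:365],(800,400),interpolation=cv2.INTER_CUBIC))
E
```

```text
top table z 0.000642348653982161
 can 103 [0.708 0.308 0.069] minmax [0.672 0.3   0.041] [0.748 0.317 0.082] top [0.716 0.309 0.076]
 can 190 [0.481 0.343 0.063] minmax [0.456 0.32  0.03 ] [0.504 0.373 0.097] top [0.48  0.346 0.094]
 can 175 [0.493 0.416 0.051] minmax [0.469 0.392 0.032] [0.517 0.445 0.083] top [0.491 0.417 0.079]
 z at pixels
side table z -0.0017824381307829373
 can 288 [0.706 0.314 0.056] minmax [0.67 0.3  0.03] [0.749 0.323 0.075] top [0.71  0.31  0.069]
 can 334 [0.474 0.356 0.058] minmax [0.451 0.323 0.03 ] [0.506 0.379 0.094] top [0.479 0.349 0.089]
 can 284 [0.486 0.425 0.049] minmax [0.465 0.391 0.03 ] [0.52  0.446 0.078] top [0.49  0.422 0.076]
 z at pixels
(125, 222) [0.491 0.412 0.053]
(143, 225) [0.479 0.34  0.072]
(195, 210) [0.529 0.154 0.064]
(198, 240) [0.419 0.151 0.013]
(198, 182) [0.636 0.149 0.012]
(284, 199) [ 0.558 -0.165  0.142]
(277, 164) [ 0.676 -0.143  0.168]
(290, 234) [ 0.439 -0.181  0.172]
(253, 204) [ 0.542 -0.059  0.17 ]
(316, 189) [ 0.586 -0.269  0.199]
(334, 178) [ 0.634 -0.351  0.073]
(330, 155) [ 0.711 -0.332  0.116]
(345, 208) [ 0.527 -0.398  0.011]
```

View pics/topc.png

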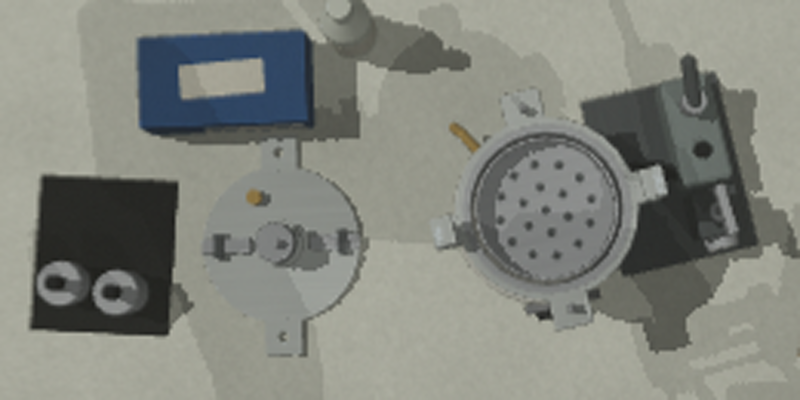

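The crop confirms it. The tall canister is near (0.480,0.344), the short one near (0.491,0.416). The lid's ears lie along world x, and the steriliser is turned by about +9°. I'll raise the arm, align the tool with the world axes and get wrist views.

Units first: shifts go in shares of 0.5 m and turns go in shares of 4 rad. So 0.039 m is 0.078, -0.036 m is -0.072, 0.131 rad is 0.0328.

```bash
echo '[[[0, 0, 0.0328, 0, 0, -0.06, 1], [0, 0, 0.0328, 0, 0, -0.06, 1], [0, 0, 0, 0.078, -0.072, -0.02, 1], [0, 0, 0, 0.078, -0.072, -0.02, 1], [0, 0, 0, 0.078, -0.072, -0.02, 1], [0, 0, 0, 0.078, -0.072, -0.02, 1], [0, 0, 0, 0.078, -0.072, 0, 1], [0, 0, 0, 0.078, -0.072, 0, 1], [0, 0, 0, 0.06, -0.072, 0, 1], [0, 0, 0, 0, 0, 0, 1]]]' > next.json && python3 drive.py next.json
python3 - <<'E'
from h import *
f=grab('wrist','w1.png');np.save('w1.npy',cloud(f));print(f['xyz'],f['intrinsics'])
E
```

```text
time: 1.4
position: [0.4143, -0.3011, 0.4024]
orientation: [1.0, 0.003, -0.0, -0.0]
ft_force: [-0.4, -0.4, -0.3]
width: 1.001
gripper_force: 0.0
[ 0.49767713 -0.30054145  0.48467521] [[339.25358402   0.         258.58704322]
 [  0.         339.25358402 191.75727226]
 [  0.           0.           1.        ]]
```

View pics/w1.png

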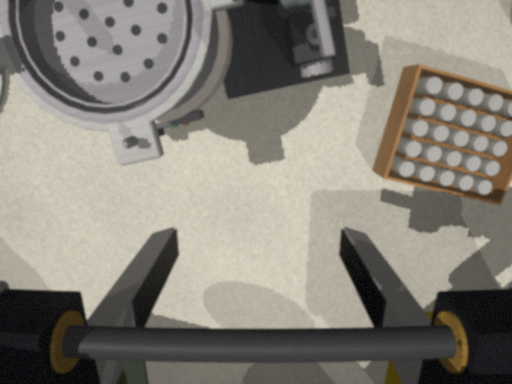

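Image up is world +x. The drum is cut off at upper left, the valve bar is at about (322,30), and the camera needs to move ahead.

Scaled: 0.04 m is 0.08, -0.03 m is -0.06.

```bash
echo '[[[0, 0, 0, 0.08, -0.06, -0.04, 1], [0, 0, 0, 0.08, -0.06, -0.04, 1], [0, 0, 0, 0, -0.02, 0, 1], [0, 0, 0, 0, 0, 0, 1]]]' > next.json && python3 drive.py next.json
python3 - <<'E'
from h import *
f=grab('wrist','w2.png');np.save('w2.npy',cloud(f));print(f['xyz'],att(f).round(3))
E
```

```text
time: 1.95
position: [0.492, -0.2341, 0.442]
orientation: [1.0, -0.0, -0.001, 0.0]
ft_force: [0.1, -0.5, -0.1]
width: 0.998
gripper_force: 0.0
[ 0.5754845  -0.23392038  0.52420305] [[ 0.001 -0.957 -0.289]
 [-1.    -0.001  0.   ]
 [-0.001  0.289 -0.957]]
```

View pics/w2.png

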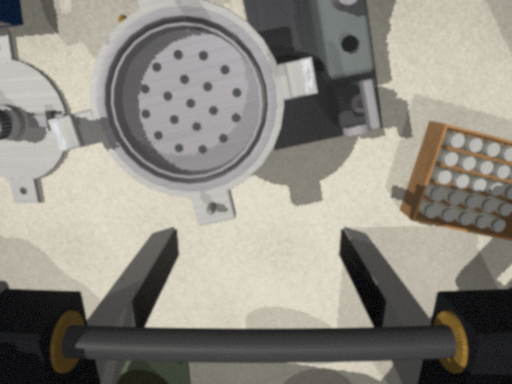

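The drum centre is near (188,98), the keepers are at (85,130) and (298,77), the front peg is at (213,207), and the valve bar is at (368,103). Now I'll fit these numerically.

```bash
cat > m2.py <<'E'
from h import *
from scipy.optimize import least_squares
def fitc(p):
    f=lambda c:np.hypot(p[:,0]-c[0],p[:,1]-c[1])-c[2]
    s=least_squares(f,[p[:,0].mean(),p[:,1].mean(),.09],loss='soft_l1',f_scale=.002);return s.x,np.abs(s.fun).mean()
for n in ('top0','w2'):
    P=np.load(n+'.npy');F=P.reshape(-1,3)
    c=np.array([.558,-.165])
    for it in range(3):
        d=np.hypot(*(F[:,:2]-c).T)
        rim=F[(d>.08)&(d<.098)&(abs(F[:,2]-.171)<.006)]
        x,e=fitc(rim);c=x[:2]
    print(n,'rim',x.round(4),e.round(4),'z',np.median(rim[:,2]).round(4),len(rim))
    k=F[(d>.1)&(d<.14)&(F[:,2]>.192)&(F[:,2]<.215)]
    for s in(1,-1):
        q=k[(k[:,1]-c[1])*s>.05]
        m=q.mean(0);v=(m[:2]-c)*s
        print('  keeper',s,m.round(4),len(q),'yaw',np.degrees(np.arctan2(-v[0],v[1])).round(2))
    fl=F[d<.06];print('  floor z',np.median(fl[:,2]).round(4))
    b=F[(F[:,2]>.1)&(F[:,2]<.14)&(F[:,0]>.5)&(F[:,0]<.65)&(F[:,1]<-.3)&(F[:,1]>-.45)]
    if len(b)>10:
        m=np.median(b,0);u=np.linalg.svd(b[:,:2]-b[:,:2].mean(0))[2][0]
        print('  bar',b.mean(0).round(4),b.min(0).round(3),b.max(0).round(3),len(b),'dir',np.degrees(np.arctan2(u[1],u[0])).round(1))
    pg=F[(d>.1)&(d<.125)&(F[:,2]>.178)&(F[:,2]<.195)&(abs(F[:,1]-c[1])<.05)]
    print('  pegs',[(q.mean(0).round(4),len(q)) for q in (pg[pg[:,0]>c[0]],pg[pg[:,0]<c[0]]) if len(q)])
E
python3 m2.py
```

```text
top0 rim [ 0.5619 -0.159   0.0908] 0.0038 z 0.1699 677
  keeper 1 [ 0.5383 -0.0449  0.2028] 71 yaw 11.67
  keeper -1 [ 0.587  -0.2715  0.2031] 74 yaw 12.61
  floor z 0.1429
  bar [ 0.5599 -0.3619  0.1246] [ 0.534 -0.374  0.103] [ 0.587 -0.351  0.134] 71 dir -164.5
  pegs [(array([ 0.6707, -0.1352,  0.187 ]), 8), (array([ 0.4526, -0.1809,  0.185 ]), 8)]
w2 rim [ 0.5618 -0.1614  0.0901] 0.004 z 0.17 8487
  keeper 1 [ 0.5383 -0.0472  0.2028] 901 yaw 11.62
  keeper -1 [ 0.5869 -0.2718  0.2031] 969 yaw 12.8
  floor z 0.1454
  bar [ 0.5614 -0.3614  0.1249] [ 0.532 -0.375  0.1  ] [ 0.589 -0.351  0.131] 676 dir -165.3
  pegs [(array([ 0.4548, -0.183 ,  0.1859]), 81)]
```

Scaled: -0.06 m is -0.12, -0.04 m is -0.08.

```bash
echo '[[[0, 0, 0, 0, -0.12, 0, 1], [0, 0, 0, 0, -0.12, 0, 1], [0, 0, 0, 0, -0.12, 0, 1], [0, 0, 0, 0, -0.12, 0, 1], [0, 0, 0, 0, -0.12, 0, 1], [0, 0, 0, 0, -0.12, 0, 1], [0, 0, 0, 0, -0.12, 0, 1], [0, 0, 0, 0, -0.12, 0.06, 1], [0, 0, 0, 0, -0.12, 0.06, 1], [0, 0, 0, 0, -0.08, 0.08, 1], [0, 0, 0, 0, 0, 0.06, 1], [0, 0, 0, 0, 0, 0, 1]]]' > next.json && python3 drive.py next.json
cat > m3.py <<'E'
from h import *
from scipy.cluster.hierarchy import fclusterdata
f=grab('wrist','w3.png');P=cloud(f)
np.save('w3.npy',P);F=P.reshape(-1,3)
q=F[(F[:,0]>.38)&(F[:,0]<.6)&(F[:,1]>.28)&(F[:,1]<.5)&(F[:,2]>.03)&(F[:,2]<.1)]
q=q[::3];l=fclusterdata(q[:,:2],.012,'distance')
for k in set(l):
    s=q[l==k]
    if len(s)<60: continue
    # body top plateau
    hz=s[:,2]; 
    for lo,hi in((.035,.05),(.05,.066),(.066,.1)):
        t=s[(hz>lo)&(hz<hi)]
        if len(t)>5: print(k,(lo,hi),len(t),t.mean(0).round(4),'mid',((t.min(0)+t.max(0))/2).round(4),'ext',np.ptp(t,0).round(3),'zmax',t[:,2].max().round(3))
print(r.get_obs()['position'])
E
python3 m3.py
```

```text
time: 3.5
position: [0.4917, 0.3362, 0.3125]
orientation: [1.0, -0.001, -0.004, 0.002]
ft_force: [0.8, 0.4, -0.1]
width: 1.002
gripper_force: 0.0
1 (0.035, 0.05) 22 [0.5038 0.347  0.0405] mid [0.5016 0.3481 0.0407] ext [0.01  0.037 0.011] zmax 0.046
1 (0.05, 0.066) 565 [0.4842 0.3458 0.0608] mid [0.4814 0.3462 0.0582] ext [0.052 0.051 0.015] zmax 0.066
1 (0.066, 0.1) 125 [0.4831 0.3463 0.0871] mid [0.4814 0.3465 0.0795] ext [0.017 0.017 0.026] zmax 0.093
2 (0.035, 0.05) 528 [0.4955 0.4148 0.0467] mid [0.493  0.4165 0.0427] ext [0.051 0.052 0.014] zmax 0.05
2 (0.05, 0.066) 28 [0.4979 0.4127 0.0583] mid [0.4956 0.4145 0.0582] ext [0.012 0.011 0.016] zmax 0.066
2 (0.066, 0.1) 92 [0.4941 0.4162 0.076 ] mid [0.4933 0.4167 0.0726] ext [0.016 0.015 0.013] zmax 0.079
[0.49287993 0.33655906 0.31519129]
```

View pics/w3.png

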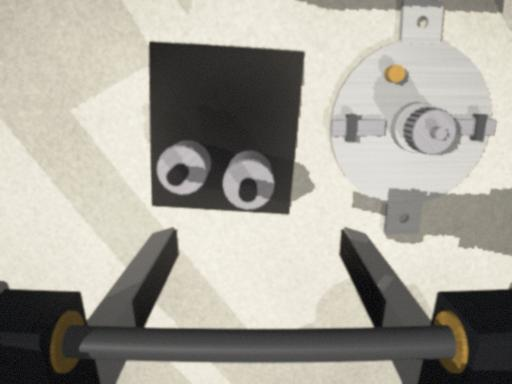

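Wrist view: the short canister's knob is at (180,175), the tall one's at (248,190), and the lid's nut is at (432,130). I'll approach the tall knob first.

Scaled: 0.05 m is 0.1, -0.011 m is -0.022.

```bash
echo '[[[0, 0, 0, -0.022, -0.02, 0.06, 0.5], [0, 0, 0, 0, 0, 0.1, 0.5], [0, 0, 0, 0, 0, 0.08, 0.5], [0, 0, 0, 0, 0, 0, 0.5]]]' > next.json && python3 drive.py next.json
```

```text
time: 4.05
position: [0.4813, 0.3464, 0.1951]
orientation: [1.0, -0.001, -0.002, 0.001]
ft_force: [0.6, 1.4, -0.8]
width: 0.61
gripper_force: 0.0
```

Scaled: 0.017 m is 0.034, 0.015 m is 0.03.

```bash
echo '[[[0, 0, 0, 0, 0, 0.034, 0.45], [0, 0, 0, 0, 0, 0.03, 0.45], [0, 0, 0, 0, 0, 0, 0.1], [0, 0, 0, 0, 0, 0, 0.1], [0, 0, 0, 0, 0, 0, 0.1], [0, 0, 0, 0, 0, 0, 0.1]]]' > next.json && python3 drive.py next.json 12
```

```text
time: 4.8
position: [0.4821, 0.3485, 0.1651]
orientation: [1.0, -0.0, 0.0, -0.0]
ft_force: [0.2, 0.0, 0.8]
width: 0.189
gripper_force: 12.0
```

Scaled: 0.056 m is 0.112, -0.05 m is -0.1.

```bash
echo '[[[0, 0, 0, 0, 0, -0.06, 0.1], [0, 0, 0, 0, 0, -0.1, 0.1], [0, 0, 0, 0, 0, -0.1, 0.1], [0, 0, 0, 0, 0, -0.1, 0.1], [0, 0, 0, 0.02, 0.05, -0.09, 0.1], [0, 0, 0, 0.026, 0.1, 0, 0.1], [0, 0, 0, 0.026, 0.112, 0, 0.1], [0, 0, 0, 0.026, 0.112, 0, 0.1], [0, 0, 0, 0.026, 0.112, 0, 0.1], [0, 0, 0, 0.026, 0.112, 0, 0.1], [0, 0, 0, 0.026, 0.112, 0, 0.1], [0, 0, 0, 0.026, 0.112, 0, 0.1], [0, 0, 0, 0.026, 0.1, 0, 0.1], [0, 0, 0, 0.004, 0.07, 0, 0.1], [0, 0, 0, 0, 0.024, 0, 0.1], [0, 0, 0, 0, 0, 0, 0.1]]]' > next.json && python3 drive.py next.json 15
```

```text
time: 6.8
position: [0.5977, -0.1596, 0.3895]
orientation: [1.0, -0.0, -0.0, -0.0]
ft_force: [-0.1, 0.5, -2.4]
width: 0.184
gripper_force: 15.0
```

```bash
echo '[[[0, 0, 0, 0, 0, 0.06, 0.1], [0, 0, 0, 0, 0, 0.06, 0.1], [0, 0, 0, 0, 0, 0.03, 0.1], [0, 0, 0, 0, 0, 0.012, 0.1], [0, 0, 0, 0, 0, 0, 0.1], [0, 0, 0, 0, 0, 0, 0.1]]]' > next.json && python3 drive.py next.json
```

```text
time: 7.55
position: [0.5985, -0.1598, 0.3103]
orientation: [1.0, -0.0, 0.001, 0.0]
ft_force: [0.4, -0.5, -0.8]
width: 0.189
gripper_force: 15.0
```

Scaled: -0.04 m is -0.08, -0.02 m is -0.04.

```bash
echo '[[[0, 0, 0, 0, 0, 0.004, 0.1], [0, 0, 0, 0, 0, 0, 0.1], [0, 0, 0, 0, 0, 0, 0.45], [0, 0, 0, 0, 0, 0, 0.45], [0, 0, 0, 0, 0, -0.04, 0.45], [0, 0, 0, 0, 0, -0.08, 0.45], [0, 0, 0, 0, 0, -0.08, 0.45], [0, 0, 0, 0, 0, 0, 0.45]]]' > next.json && python3 drive.py next.json; python3 - <<'E'
from h import *
f=grab('top','t4.png');P=cloud(f);F=P.reshape(-1,3)
q=F[(F[:,1]>.28)&(F[:,1]<.6)&(F[:,0]>.3)&(F[:,0]<.6)&(F[:,2]>.03)&(F[:,2]<.12)]
print(len(q),((q.min(0)+q.max(0))/2).round(4),np.ptp(q,0).round(3))
E
```

```text
time: 8.55
position: [0.5993, -0.1602, 0.4119]
orientation: [1.0, -0.0, 0.004, 0.002]
ft_force: [1.0, 0.1, -0.3]
width: 0.449
gripper_force: 0.0
176 [0.4928 0.4176 0.0578] [0.048 0.053 0.053]
```

Scaled: -0.055 m is -0.11, 0.04 m is 0.08.

```bash
echo '[[[0, 0, 0, -0.02, -0.06, 0, 0.5], [0, 0, 0, -0.02, -0.11, 0, 0.5], [0, 0, 0, -0.02, -0.11, 0, 0.5], [0, 0, 0, -0.02, -0.11, 0, 0.5], [0, 0, 0, -0.02, -0.11, 0, 0.5], [0, 0, 0, -0.02, -0.11, 0, 0.5], [0, 0, 0, -0.02, -0.11, 0, 0.5], [0, 0, 0, -0.02, -0.11, 0, 0.5], [0, 0, 0, -0.02, -0.11, 0, 0.5], [0, 0, 0, -0.02, -0.11, 0.04, 0.5], [0, 0, 0, -0.012, -0.07, 0.08, 0.5], [0, 0, 0, 0, -0.034, 0.08, 0.5], [0, 0, 0, 0, 0, 0, 0.5], [0, 0, 0, 0, 0, 0, 0.5]]]' > next.json && python3 drive.py next.json; python3 m3.py
```

```text
time: 10.35
position: [0.4923, 0.4167, 0.307]
orientation: [1.0, -0.0, -0.0, 0.0]
ft_force: [0.5, 0.8, 0.3]
width: 0.501
gripper_force: 0.0
1 (0.035, 0.05) 554 [0.4958 0.4177 0.0468] mid [0.4931 0.4175 0.0425] ext [0.052 0.053 0.015] zmax 0.05
1 (0.05, 0.066) 21 [0.4997 0.417  0.0573] mid [0.4989 0.417  0.0577] ext [0.005 0.015 0.015] zmax 0.065
1 (0.066, 0.1) 96 [0.4943 0.4174 0.0762] mid [0.4929 0.4171 0.0729] ext [0.017 0.016 0.012] zmax 0.079
[0.49289113 0.4168082  0.30840033]
```

Scaled: 0.05 m is 0.1, 0.04 m is 0.08.

```bash
echo '[[[0, 0, 0, 0, 0, 0.08, 0.45], [0, 0, 0, 0, 0, 0.1, 0.45], [0, 0, 0, 0, 0, 0.08, 0.45], [0, 0, 0, 0, 0, 0.034, 0.45], [0, 0, 0, 0, 0, 0.018, 0.45], [0, 0, 0, 0, 0, 0, 0.45], [0, 0, 0, 0, 0, 0, 0.1], [0, 0, 0, 0, 0, 0, 0.1], [0, 0, 0, 0, 0, 0, 0.1], [0, 0, 0, 0, 0, 0, 0.1]]]' > next.json && python3 drive.py next.json 15
```

```text
time: 11.65
position: [0.4924, 0.4175, 0.1515]
orientation: [1.0, -0.0, 0.001, -0.0]
ft_force: [-0.3, -1.0, 3.2]
width: 0.186
gripper_force: 15.0
```

Scaled: 0.056 m is 0.112, -0.05 m is -0.1.

```bash
echo '[[[0, 0, 0, 0, 0, -0.06, 0.1], [0, 0, 0, 0, 0, -0.1, 0.1], [0, 0, 0, 0, 0, -0.1, 0.1], [0, 0, 0, 0, 0, -0.1, 0.1], [0, 0, 0, 0.006, 0.05, -0.1, 0.1], [0, 0, 0, 0.006, 0.1, -0.02, 0.1], [0, 0, 0, 0.006, 0.112, 0, 0.1], [0, 0, 0, 0.006, 0.112, 0, 0.1], [0, 0, 0, 0.006, 0.112, 0, 0.1], [0, 0, 0, 0.006, 0.112, 0, 0.1], [0, 0, 0, 0.006, 0.112, 0, 0.1], [0, 0, 0, 0.006, 0.112, 0, 0.1], [0, 0, 0, 0.006, 0.112, 0, 0.1], [0, 0, 0, 0.006, 0.1, 0, 0.1], [0, 0, 0, 0.006, 0.077, 0, 0.1], [0, 0, 0, 0, 0.044, 0, 0.1], [0, 0, 0, 0, 0, 0, 0.1], [0, 0, 0, 0, 0, 0, 0.1]]]' > next.json && python3 drive.py next.json
python3 - <<'E'
from h import *
grab('wrist','w5.png');grab('top','t5.png')
E
```

```text
time: 13.9
position: [0.5248, -0.1589, 0.3906]
orientation: [1.0, 0.0, -0.0, -0.001]
ft_force: [0.7, -0.8, -1.7]
width: 0.186
gripper_force: 15.0
```

View pics/w5.png

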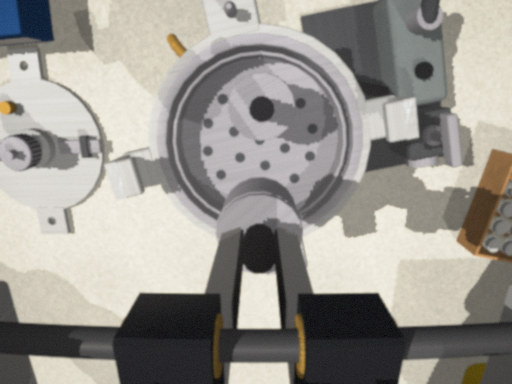

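The tall canister stands upright in the basket, with its knob at (262,108). The short one hangs straight at (260,250). Now I'll lower it.

Scaled: 0.035 m is 0.07, 0.03 m is 0.06.

```bash
echo '[[[0, 0, 0, 0.002, 0, 0.06, 0.1], [0, 0, 0, 0, 0, 0.07, 0.1], [0, 0, 0, 0, 0, 0.04, 0.1], [0, 0, 0, 0, 0, 0.014, 0.1], [0, 0, 0, 0, 0, 0.006, 0.1], [0, 0, 0, 0, 0, 0, 0.1], [0, 0, 0, 0, 0, 0, 0.1]]]' > next.json && python3 drive.py next.json
```

```text
time: 14.88
position: [0.5264, -0.1604, 0.2969]
orientation: [1.0, -0.0, 0.001, 0.0]
ft_force: [0.9, -0.4, -1.4]
width: 0.188
gripper_force: 15.0
```

Scaled: 0.055 m is 0.11, 0.045 m is 0.09.

```bash
echo '[[[0, 0, 0, 0, 0, 0.005, 0.1], [0, 0, 0, 0, 0, 0, 0.1], [0, 0, 0, 0, 0, 0, 0.45], [0, 0, 0, 0, 0, 0, 0.45], [0, 0, 0, 0, 0, -0.04, 0.45], [0, 0, 0, 0, 0, -0.08, 0.45], [0, 0, 0, 0, 0, -0.08, 0.45], [0, 0, 0, 0.02, 0.08, 0, 0.45], [0, 0, 0, 0.02, 0.11, 0, 0.45], [0, 0, 0, 0.02, 0.11, 0, 0.45], [0, 0, 0, 0, 0.09, 0, 0.45], [0, 0, 0, 0, 0.016, 0, 0.45], [0, 0, 0, 0, 0, 0, 0.45], [0, 0, 0, 0, 0, 0, 0.45]]]' > next.json && python3 drive.py next.json
cat > m4.py <<'E'
from h import *
import sys
f=grab('wrist','w6.png');P=cloud(f);np.save('w6.npy',P);F=P.reshape(-1,3)
b=F[(F[:,2]>.118)&(F[:,2]<.14)&(F[:,0]>.5)&(F[:,0]<.63)&(F[:,1]<-.32)&(F[:,1]>-.43)]
u=np.linalg.svd(b[:,:2]-b[:,:2].mean(0),full_matrices=False)[2][0]
c,s,_=cv2.minAreaRect((b[:,:2]*1000).astype(np.float32)),0,0
print('bar',b.mean(0).round(4),len(b),'dir',np.degrees(np.arctan2(u[1],u[0])).round(1)%180,'rect mm/deg',c,'z95',np.percentile(b[:,2],95))
d=np.hypot(F[:,0]-.562,F[:,1]+.16)
print('floor',np.nanmedian(F[(d<.07)&(F[:,2]<.16)&(F[:,2]>.03),2]).round(4))
k=F[(d<.07)&(F[:,2]>.17)&(F[:,2]<.25)]
for s in(1,-1):
    q=k[(k[:,0]-.562)*s>.005]
    if len(q): print('knob',((q.min(0)+q.max(0))/2).round(3),q.max(0).round(3),np.ptp(q,0).round(3))
print(r.get_obs()['position'])
E
python3 m4.py
```

```text
time: 16.62
position: [0.5561, -0.3617, 0.3936]
orientation: [1.0, 0.001, 0.0, -0.0]
ft_force: [0.1, 0.4, -0.3]
width: 0.454
gripper_force: 0.0
bar [ 0.5625 -0.3636  0.1275] 615 dir 14.800000000000011 rect mm/deg ((561.33984375, -363.6330871582031), (57.15492630004883, 12.03959846496582), 14.870518684387207) z95 0.12909869130678703
floor 0.1435
knob [ 0.58  -0.202  0.202] [ 0.593 -0.176  0.233] [0.026 0.052 0.063]
knob [ 0.528 -0.18   0.195] [ 0.557 -0.135  0.219] [0.058 0.091 0.049]
[ 0.55618889 -0.36160987  0.39373952]
```

View pics/w6.png

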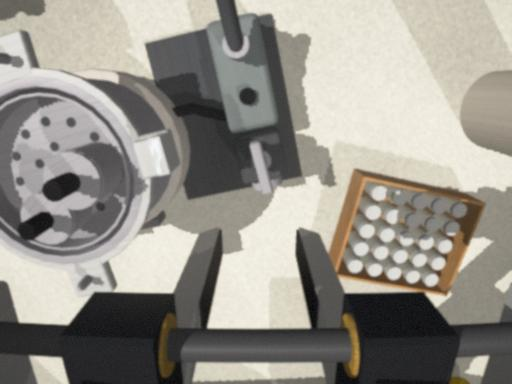

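Both canisters stand in the basket with knobs at (62,185) and (37,224). The valve bar at (262,167) is fitted at (0.5613,-0.3636) and 14.9°. I'll grip it high enough that the gripper body clears the keeper.

Scaled: 0.05 m is 0.1, 0.005 m is 0.01, -0.13 rad is -0.0325.

```bash
echo '[[[0, 0, 0, 0.01, 0.004, 0.06, 0.45], [0, 0, -0.0325, 0, 0, 0.1, 0.45], [0, 0, -0.0325, 0, 0, 0.1, 0.45], [0, 0, 0, 0, 0, 0.06, 0.45], [0, 0, 0, 0, 0, 0, 0.45]]]' > next.json && python3 drive.py next.json
python3 - <<'E'
from h import *
o=r.get_obs();print(o['joints'].round(2),o['position'])
P=np.load('w6.npy').reshape(-1,3)
for n in('w6','w2'):
    P=np.load(n+'.npy').reshape(-1,3)
    q=P[(P[:,2]>.185)&(P[:,2]<.22)&(P[:,1]<-.22)&(P[:,0]>.5)&(P[:,1]>-.5)]
    print(q.min(0),q.max(0))
    q=P[(P[:,2]>.09)&(P[:,2]<.3)&(P[:,1]<-.31)&(P[:,0]>.5)&(P[:,1]>-.5)]
    if len(q):print(q.min(0),q.max(0))
E
```

```text
time: 17.3
position: [0.5597, -0.3626, 0.23]
orientation: [0.991, 0.13, -0.002, -0.003]
ft_force: [0.5, 0.2, 0.5]
width: 0.449
gripper_force: 0.0
[-0.7   0.46  1.36  0.    1.33  0.6 ] [ 0.55970657 -0.3626376   0.2299931 ]
[ 0.54919494 -0.28806664  0.18501889] [ 0.60461666 -0.22000662  0.20548184]
[ 0.53328966 -0.38702637  0.09210566] [ 0.72555195 -0.31882044  0.2998435 ]
[ 0.56951306 -0.28730897  0.19420855] [ 0.60462906 -0.25754462  0.20547892]
[ 0.53231121 -0.3746758   0.09000503] [ 0.67969874 -0.32515098  0.13059758]
```

Scaled: 0.015 m is 0.03, 0.001 m is 0.002.

```bash
echo '[[[0, 0, 0, 0, 0.002, 0.03, 0.4], [0, 0, 0, 0, 0, 0.015, 0.4], [0, 0, 0, 0, 0, 0, 0.4], [0, 0, 0, 0, 0, 0, 0], [0, 0, 0, 0, 0, 0, 0], [0, 0, 0, 0, 0, 0, 0], [0, 0, 0, 0, 0, 0, 0]]]' > next.json && python3 drive.py next.json 60
```

```text
time: 18.18
position: [0.5609, -0.3647, 0.2113]
orientation: [0.992, 0.13, -0.0, -0.002]
ft_force: [-2.7, 5.3, 3.4]
width: 0.121
gripper_force: 60.0
```

Scaled: -0.1 rad is -0.025.

```bash
cat > lift.py <<'E'
from h import *
f=grab('top');F=cloud(f).reshape(-1,3)
d=np.hypot(F[:,0]-.562,F[:,1]+.16);q=F[(d<.068)&(F[:,2]<.17),2]
o=r.get_obs();X=R.from_quat(o['orientation']).as_matrix()[:,0]
h=np.histogram(q,bins=np.arange(.05,.172,.004))
print('t',o['time'],'floor',h[1][h[0].argmax()].round(3),np.median(q).round(4),'yaw',np.arctan2(X[1],X[0]).round(3),o['ft_torque'].round(2),o['ft_force'].round(1))
E
python3 lift.py
echo '[[[0, 0, -0.025, 0, 0, 0, 0], [0, 0, -0.025, 0, 0, 0, 0], [0, 0, -0.025, 0, 0, 0, 0], [0, 0, -0.025, 0, 0, 0, 0], [0, 0, 0, 0, 0, 0, 0], [0, 0, 0, 0, 0, 0, 0]]]' > next.json && python3 drive.py next.json; python3 lift.py
```

```text
t 18.225 floor 0.142 0.1432 yaw 0.26 [0.91 0.33 0.  ] [-1.8  3.8  4.6]
time: 18.98
position: [0.561, -0.3648, 0.2113]
orientation: [0.946, 0.324, -0.0, -0.001]
ft_force: [-1.3, 5.1, 4.9]
width: 0.123
gripper_force: 60.1
t 19.025 floor 0.142 0.1428 yaw 0.66 [0.91 0.34 0.36] [-1.9  4.7  4.2]
```

Scaled: -0.1 rad is -0.025.

```bash
echo '[[[0, 0, -0.025, 0, 0, 0, 0], [0, 0, 0, 0, 0, 0, 0], [0, 0, 0, 0, 0, 0, 0], [0, 0, 0, 0, 0, 0, 0]]]' > next.json && python3 drive.py next.json; python3 lift.py;  echo '[[[0, 0, -0.015, 0, 0, 0, 0], [0, 0, 0, 0, 0, 0, 0], [0, 0, 0, 0, 0, 0, 0], [0, 0, 0, 0, 0, 0, 0]]]' > next.json && python3 drive.py next.json; python3 lift.py
```

```text
time: 19.52
position: [0.561, -0.3648, 0.2113]
orientation: [0.929, 0.371, 0.0, -0.001]
ft_force: [-2.4, 5.8, 3.6]
width: 0.121
gripper_force: 60.1
t 19.575 floor 0.138 0.1418 yaw 0.76 [0.89 0.38 0.36] [-3.   4.2  3.9]
time: 20.08
position: [0.561, -0.3648, 0.2113]
orientation: [0.917, 0.398, 0.0, -0.001]
ft_force: [-2.0, 4.1, 4.0]
width: 0.121
gripper_force: 60.0
t 20.125 floor 0.134 0.1373 yaw 0.82 [0.98 0.37 0.23] [-3.   4.   4.6]
```

```bash
echo '[[[0, 0, 0, 0, 0, 0, 0], [0, 0, 0, 0, 0, 0, 0], [0, 0, 0, 0, 0, 0, 0], [0, 0, 0, 0, 0, 0, 0], [0, 0, 0, 0, 0, 0, 0], [0, 0, 0, 0, 0, 0, 0], [0, 0, 0, 0, 0, 0, 0], [0, 0, 0, 0, 0, 0, 0]]]' > next.json && python3 drive.py next.json; python3 lift.py
```

```text
time: 21.12
position: [0.561, -0.3648, 0.2113]
orientation: [0.917, 0.398, 0.0, -0.001]
ft_force: [-0.8, 5.3, 4.6]
width: 0.122
gripper_force: 60.0
t 21.175 floor 0.122 0.1249 yaw 0.82 [0.98 0.38 0.15] [-1.8  5.7  4.2]
```

```bash
for i in 1 2; do echo '[[[0, 0, 0, 0, 0, 0, 0], [0, 0, 0, 0, 0, 0, 0], [0, 0, 0, 0, 0, 0, 0], [0, 0, 0, 0, 0, 0, 0], [0, 0, 0, 0, 0, 0, 0], [0, 0, 0, 0, 0, 0, 0], [0, 0, 0, 0, 0, 0, 0], [0, 0, 0, 0, 0, 0, 0], [0, 0, 0, 0, 0, 0, 0], [0, 0, 0, 0, 0, 0, 0], [0, 0, 0, 0, 0, 0, 0], [0, 0, 0, 0, 0, 0, 0], [0, 0, 0, 0, 0, 0, 0], [0, 0, 0, 0, 0, 0, 0], [0, 0, 0, 0, 0, 0, 0], [0, 0, 0, 0, 0, 0, 0], [0, 0, 0, 0, 0, 0, 0], [0, 0, 0, 0, 0, 0, 0], [0, 0, 0, 0, 0, 0, 0], [0, 0, 0, 0, 0, 0, 0]]]' > next.json && python3 drive.py next.json >/dev/null; python3 lift.py; done
```

```text
t 23.725 floor 0.09 0.0947 yaw 0.82 [0.86 0.35 0.17] [-1.8  5.5  3.9]
t 26.275 floor 0.07 0.0723 yaw 0.82 [0.92 0.4  0.16] [-1.8  4.9  4.7]
```

Scaled: 0.1 rad is 0.025.

```bash
echo '[[[0, 0, 0, 0, 0, 0, 0], [0, 0, 0, 0, 0, 0, 0], [0, 0, 0, 0, 0, 0, 0], [0, 0, 0, 0, 0, 0, 0], [0, 0, 0, 0, 0, 0, 0], [0, 0, 0, 0, 0, 0, 0], [0, 0, 0, 0, 0, 0, 0], [0, 0, 0, 0, 0, 0, 0]]]' > next.json && python3 drive.py next.json >/dev/null; python3 lift.py; echo '[[[0, 0, 0.025, 0, 0, 0, 0], [0, 0, 0.025, 0, 0, 0, 0], [0, 0, 0.025, 0, 0, 0, 0], [0, 0, 0.025, 0, 0, 0, 0], [0, 0, 0.025, 0, 0, 0, 0], [0, 0, 0.015, 0, 0, 0, 0], [0, 0, 0, 0, 0, 0, 0], [0, 0, 0, 0, 0, 0, 0]]]' > next.json && python3 drive.py next.json; python3 lift.py
```

```text
t 27.325 floor 0.07 0.0726 yaw 0.82 [0.95 0.27 0.14] [-1.   4.3  4.9]
time: 28.32
position: [0.5609, -0.3647, 0.2112]
orientation: [0.992, 0.129, -0.0, -0.002]
ft_force: [-2.0, 5.4, 4.2]
width: 0.119
gripper_force: 60.0
t 28.375 floor 0.066 0.0727 yaw 0.26 [1.05 0.38 0.19] [-3.   4.9  5.4]
```

Scaled: 0.04 rad is 0.01.

```bash
echo '[[[0, 0, 0.01, 0, 0, 0, 0], [0, 0, 0, 0, 0, 0, 0], [0, 0, 0, 0, 0, 0, 0]]]' > next.json && python3 drive.py next.json | grep ori; python3 lift.py
```

```text
orientation: [0.994, 0.11, -0.0, -0.002]
t 28.8 floor 0.07 0.0726 yaw 0.22 [1.   0.39 0.25] [-1.5  4.8  5.2]
```

Scaled: 0.04 rad is 0.01.

```bash
echo '[[[0, 0, 0.01, 0, 0, 0, 0], [0, 0, 0, 0, 0, 0, 0], [0, 0, 0, 0, 0, 0, 0]]]' > next.json && python3 drive.py next.json | grep ori; python3 lift.py; echo '[[[0, 0, 0, 0, 0, 0, 0.35], [0, 0, 0, 0, 0, 0, 0.35], [0, 0, 0, 0, 0, 0, 0.35], [0, 0, 0, 0, 0, -0.04, 0.35], [0, 0, 0, 0, 0, -0.1, 0.35], [0, 0, 0, 0, 0, -0.1, 0.6], [0, 0, 0, 0, 0, -0.1, 0.6], [0, 0, 0, -0.08, 0, -0.04, 0.6], [0, 0, 0, 0, 0, 0, 0.6], [0, 0, 0, 0, 0, 0, 0.6]]]' > next.json && python3 drive.py next.json; python3 m4.py
```

```text
orientation: [0.996, 0.09, -0.001, -0.001]
t 29.225 floor 0.07 0.0727 yaw 0.181 [1.01 0.45 0.55] [-2.2  5.2  4.6]
time: 30.48
position: [0.5218, -0.3732, 0.401]
orientation: [0.996, 0.09, 0.0, 0.0]
ft_force: [0.4, 0.1, -0.7]
width: 0.601
gripper_force: 0.0
bar [ 0.5614 -0.3635  0.1278] 614 dir 12.199999999999989 rect mm/deg ((560.9563598632812, -363.5992431640625), (56.50483322143555, 11.952712059020996), 12.314997673034668) z95 0.12938612621156406
floor 0.0717
[ 0.52196578 -0.37294672  0.39996069]
```

The bar is back at 12.3°, matching the steriliser's yaw, so the valve is shut, and the basket floor is at 0.071. Now the lid.

Scaled: -0.055 m is -0.11, -0.05 m is -0.1, 0.091 rad is 0.0228.

```bash
echo '[[[0, 0, 0.0225, 0, 0, 0, 0.9], [0, 0, 0.0228, 0, 0, 0, 0.9], [0, 0, 0, 0, -0.1, 0, 0.9], [0, 0, 0, 0, -0.11, 0, 0.9], [0, 0, 0, 0, -0.11, 0, 0.9], [0, 0, 0, 0, -0.11, 0, 0.9], [0, 0, 0, 0, -0.11, 0, 0.9], [0, 0, 0, 0, -0.11, 0, 0.9], [0, 0, 0, 0, -0.11, 0, 0.9], [0, 0, 0, 0, -0.11, 0, 0.9], [0, 0, 0, 0, -0.11, 0.04, 0.9], [0, 0, 0, 0, -0.07, 0.04, 0.9], [0, 0, 0, 0, 0, 0, 0.9], [0, 0, 0, 0, 0, 0, 0.9]]]' > next.json && python3 drive.py next.json
python3 - <<'E'
from h import *
f=grab('wrist','w7.png');P=cloud(f);np.save('w7.npy',P);F=P.reshape(-1,3)
from m2 import fitc
E
cat > m5.py <<'E'
from h import *
from scipy.optimize import least_squares
P=np.load('w7.npy');F=P.reshape(-1,3)
c=np.array([.529,.152])
d=np.hypot(*(F[:,:2]-c).T)
st=F[(d<.03)&(F[:,2]>.062)];print('stud',((st.min(0)+st.max(0))/2).round(4),np.ptp(st,0).round(3),len(st))
nt=F[(d<.035)&(F[:,2]>.05)&(F[:,2]<.064)];print('nut',((nt.min(0)+nt.max(0))/2).round(4),np.ptp(nt,0).round(3),np.percentile(nt[:,2],[5,50,95]).round(4))
pl=F[(d<.13)&(F[:,2]>.004)&(F[:,2]<.02)];print('plate z',np.median(pl[:,2]).round(4))
# edge fit of plate by mask at its radius
m=pl[(d[(d<.13)&(F[:,2]>.004)&(F[:,2]<.02)]>.09)]
e=F[(d>.098)&(d<.128)&(F[:,2]>.004)&(F[:,2]<.02)]
ears=[]
for s in(1,-1):
    q=e[((e[:,0]-c[0])*s>.08)]
    rr=cv2.minAreaRect((q[:,:2]*1000).astype(np.float32));ears.append(np.array(rr[0]));print('ear',s,rr,len(q))
v=ears[0]-ears[1];print('ear yaw',np.degrees(np.arctan2(v[1],v[0])),'mid',(ears[0]+ears[1])/2)
b=F[(d>.035)&(d<.1)&(F[:,2]>.014)&(F[:,2]<.05)]
for s in(1,-1):
    q=b[(b[:,1]-c[1])*s>.04];print('bar',s,q.mean(0).round(4),len(q))
E
python3 m5.py
```

```text
time: 32.28
position: [0.5225, 0.1516, 0.3603]
orientation: [1.0, -0.0, -0.001, 0.0]
ft_force: [0.4, -0.6, 0.1]
width: 0.901
gripper_force: 0.0
top0 rim [ 0.5619 -0.159   0.0908] 0.0038 z 0.1699 677
  keeper 1 [ 0.5383 -0.0449  0.2028] 71 yaw 11.67
  keeper -1 [ 0.587  -0.2715  0.2031] 74 yaw 12.61
  floor z 0.1429
  bar [ 0.5599 -0.3619  0.1246] [ 0.534 -0.374  0.103] [ 0.587 -0.351  0.134] 71 dir -164.5
  pegs [(array([ 0.6707, -0.1352,  0.187 ]), 8), (array([ 0.4526, -0.1809,  0.185 ]), 8)]
w2 rim [ 0.5618 -0.1614  0.0901] 0.004 z 0.17 8487
  keeper 1 [ 0.5383 -0.0472  0.2028] 901 yaw 11.62
  keeper -1 [ 0.5869 -0.2718  0.2031] 969 yaw 12.8
  floor z 0.1454
  bar [ 0.5614 -0.3614  0.1249] [ 0.532 -0.375  0.1  ] [ 0.589 -0.351  0.131] 676 dir -165.3
  pegs [(array([ 0.4548, -0.183 ,  0.1859]), 81)]
stud [0.5405 0.152  0.2215] [0.022 0.052 0.318] 6667
nut [0.5356 0.1581 0.0567] [0.047 0.047 0.013] [0.0556 0.0584 0.0597]
plate z 0.0084
ear 1 ((634.3516235351562, 163.9130859375), (43.870079040527344, 111.29405975341797), 3.826883554458618) 1042
ear -1 ((417.2515563964844, 155.6879119873047), (43.70009994506836, 31.56296157836914), 88.41614532470703) 584
ear yaw 2.169702058545172 mid [525.80158997 159.80049896]
bar 1 [0.5389 0.2212 0.0173] 759
bar -1 [0.537  0.0869 0.0168] 639
```

```bash
python3 -c "
import cv2
a=cv2.imread('pics/w7.png');cv2.imwrite('pics/w7b.png',a)"
```

```text
(no output)
```

View pics/w7.png

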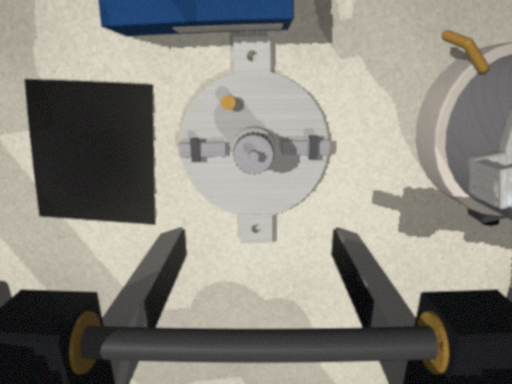

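Ear holes are at (251,56) and (254,229), the nut is at (257,150), and the mat is now empty. Before picking up the lid, I'll take a view centred over the drum to get the pegs precisely.

Units first: shifts go in shares of 0.5 m and turns go in shares of 4 rad. So 0.055 m is 0.11, 0.045 m is 0.09.

```bash
echo '[[[0, 0, 0, 0.008, 0.06, -0.05, 1], [0, 0, 0, 0.008, 0.11, -0.05, 1], [0, 0, 0, 0.008, 0.11, -0.05, 1], [0, 0, 0, 0.008, 0.11, -0.05, 1], [0, 0, 0, 0.008, 0.11, 0, 1], [0, 0, 0, 0.004, 0.09, 0, 1], [0, 0, 0, 0, 0.03, 0, 1], [0, 0, 0, 0, 0, 0, 1], [0, 0, 0, 0, 0, 0, 1], [0, 0, 0, 0, 0, 0, 1]]]' > next.json && python3 drive.py next.json
python3 - <<'E'
from h import *
f=grab('wrist','w8.png');P=cloud(f);np.save('w8.npy',P)
a=cv2.imread('pics/w7.png');b=cv2.imread('pics/w8.png')
cs=[cv2.resize(i[y:y+40,x:x+40],(320,320),interpolation=cv2.INTER_CUBIC) for i,y,x in((a,36,231),(a,209,234))]
cv2.imwrite('pics/holes.png',np.hstack(cs))
E
```

```text
time: 33.58
position: [0.5441, -0.157, 0.4611]
orientation: [1.0, 0.0, 0.0, -0.0]
ft_force: [-0.3, -0.4, 0.4]
width: 0.999
gripper_force: 0.0
```

View pics/w8.png

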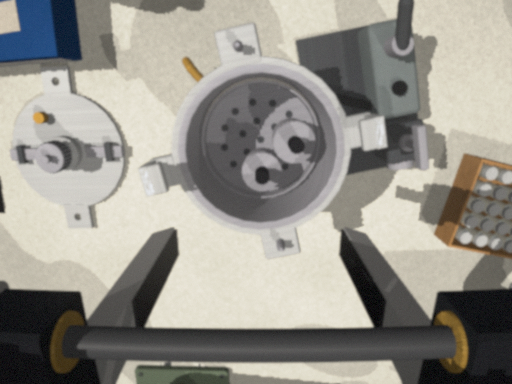

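View pics/holes.png

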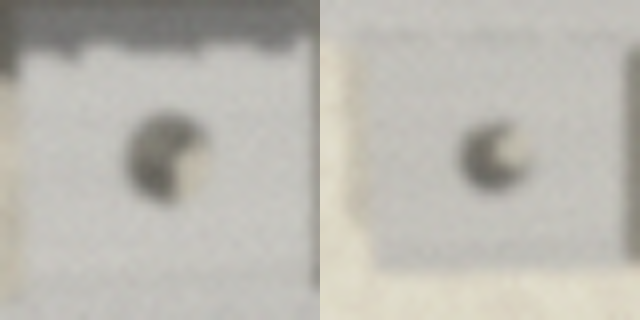

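The lid holes are at about (251.5,55.1) and (255.5,228.0). In the drum view the pegs are at (238,45) and (282,243), and the canisters stand in the lowered basket. Now I'll compute positions.

```bash
python3 - <<'E'
from h import *
P7=np.load('w7.npy');P8=np.load('w8.npy');F=P8.reshape(-1,3)
def at(P,u,v,r=5):
    q=P[int(v)-r:int(v)+r+1,int(u)-r:int(u)+r+1].reshape(-1,3);return q
# camera model for w7: fit homography pixel->xy on lid plate plane
h,w=P7.shape[:2];vv,uu=np.mgrid[:h,:w]
m=(abs(P7[...,2]-.0085)<.003)&(np.hypot(P7[...,0]-.535,P7[...,1]-.157)<.13)
H,_=cv2.findHomography(np.stack([uu[m],vv[m]],-1).astype(float),P7[m][:,:2],cv2.RANSAC,.001)
hp=cv2.perspectiveTransform(np.array([[[251.5,55.1]],[[255.5,228.0]]]),H)[:,0]
print('holes',hp.round(4),'mid',hp.mean(0).round(4),'dist',np.linalg.norm(hp[0]-hp[1]).round(4),'yaw',np.degrees(np.arctan2(*(hp[0]-hp[1])[::-1])).round(2))
d=np.hypot(F[:,0]-.563,F[:,1]+.1595)
pg=F[(d>.1)&(d<.125)&(F[:,2]>.176)&(F[:,2]<.196)]
cs=[]
for s in(1,-1):
    q=pg[((pg[:,0]-.563)*s>.08)&(abs(pg[:,1]+.16)<.05)]
    t=q[q[:,2]>q[:,2].max()-.006];cs.append(t.mean(0));print('peg',q.mean(0).round(4),t.mean(0).round(4),len(q),len(t))
cs=np.array(cs);v=cs[0]-cs[1];print('mid',cs.mean(0).round(4),'dist',np.linalg.norm(v[:2]).round(4),'yaw',np.degrees(np.arctan2(v[1],v[0])).round(2))
k=F[(d>.1)&(d<.14)&(F[:,2]>.196)&(F[:,2]<.212)];ks=[]
for s in(1,-1):
    q=k[(k[:,1]+.16)*s>.05];rr=cv2.minAreaRect((q[:,:2]*1000).astype(np.float32));ks.append(rr[0]);print('keep',q.mean(0).round(4),rr)
ks=np.array(ks);print('mid',ks.mean(0),'yaw',np.degrees(np.arctan2(*((ks[0]-ks[1])*[-1,1])))) 
# rim: inner wall circle and outer, angular-averaged
rim=F[(abs(F[:,2]-.1705)<.004)&(d>.075)&(d<.1)]
a=np.arctan2(rim[:,1]+.1595,rim[:,0]-.563)
for it in range(2):
  from scipy.optimize import least_squares
  pts=[[],[]]
  b=np.round(a/.05).astype(int)
  for kk in set(b):
    q=rim[b==kk];dd=np.hypot(q[:,0]-.563,q[:,1]+.1595)
    if len(q)>10:
        pts[0].append(q[dd.argmin(),:2]);pts[1].append(q[dd.argmax(),:2])
for p in pts:
    p=np.array(p);s=least_squares(lambda c:np.hypot(p[:,0]-c[0],p[:,1]-c[1])-c[2],[.563,-.16,.09],loss='soft_l1',f_scale=.001);print('circle',s.x.round(4))
st=P7.reshape(-1,3);st=st[(np.hypot(st[:,0]-.5356,st[:,1]-.158)<.03)&(st[:,2]>.05)&(st[:,2]<.09)]
for lo,hi in((.05,.062),(.063,.08)):
    q=st[(st[:,2]>lo)&(st[:,2]<hi)];print('nut/stud',((q.min(0)+q.max(0))/2).round(4),np.ptp(q,0).round(4))
E
```

```text
holes [[0.6472 0.1603]
 [0.4231 0.1558]] mid [0.5352 0.1581] dist 0.2241 yaw 1.15
peg [ 0.6712 -0.1353  0.1865] [ 0.6716 -0.1348  0.1885] 79 52
peg [ 0.4555 -0.182   0.185 ] [ 0.4546 -0.1823  0.1879] 72 43
mid [ 0.5631 -0.1586  0.1882] dist 0.2221 yaw 12.33
keep [ 0.5389 -0.0466  0.2028] ((538.3408203125, -45.78369140625), (32.52446365356445, 25.159801483154297), 12.269458770751953)
keep [ 0.5876 -0.2711  0.2028] ((587.2054443359375, -271.9601745605469), (32.833457946777344, 24.775075912475586), 12.704214096069336)
mid [ 562.77313232 -158.87193298] yaw 12.191175390715093
circle [ 0.5629 -0.1589  0.0836]
circle [ 0.563  -0.1594  0.0997]
nut/stud [0.5356 0.1581 0.0556] [0.0471 0.0465 0.0109]
nut/stud [0.5355 0.1579 0.0676] [0.0116 0.0112 0.0088]
```

Scaled: -0.055 m is -0.11, -0.03 m is -0.06.

```bash
echo '[[[0, 0, 0, -0.0094, -0.06, 0, 0.7], [0, 0, 0, -0.008, -0.11, 0, 0.7], [0, 0, 0, 0, -0.11, 0, 0.7], [0, 0, 0, 0, -0.11, 0, 0.7], [0, 0, 0, 0, -0.11, 0.04, 0.7], [0, 0, 0, 0, -0.09, 0.08, 0.7], [0, 0, 0, 0, -0.0402, 0.1, 0.7], [0, 0, 0, 0, 0, 0.11, 0.7], [0, 0, 0, 0, 0, 0.11, 0.7], [0, 0, 0, 0, 0, 0.07, 0.7], [0, 0, 0, 0, 0, 0, 0.7], [0, 0, 0, 0, 0, 0, 0.7]]]' > next.json && python3 drive.py next.json
python3 - <<'E'
from h import *
F=np.load('w7.npy').reshape(-1,3);d=np.hypot(F[:,0]-.5354,F[:,1]-.158)
q=F[(d>.035)&(d<.1)&(F[:,2]>.014)&(F[:,2]<.1)];print(q.min(0),q.max(0))
E
```

```text
time: 35.12
position: [0.5367, 0.1574, 0.2075]
orientation: [1.0, -0.0, 0.001, -0.0]
ft_force: [-0.4, 0.2, 0.6]
width: 0.698
gripper_force: 0.0
[0.51936012 0.06175905 0.01402817] [0.60067558 0.25315498 0.02500321]
```

Scaled: 0.03 m is 0.06, 0.015 m is 0.03.

```bash
echo '[[[0, 0, 0, 0, 0, 0.06, 0.7], [0, 0, 0, 0, 0, 0.06, 0.7], [0, 0, 0, 0, 0, 0.03, 0.7], [0, 0, 0, 0, 0, 0.011, 0.7], [0, 0, 0, 0, 0, 0, 0.7], [0, 0, 0, 0, 0, 0, 0.4], [0, 0, 0, 0, 0, 0, 0.4], [0, 0, 0, 0, 0, 0, 0.4], [0, 0, 0, 0, 0, 0, 0.4]]]' > next.json && python3 drive.py next.json 40
```

```text
time: 36.25
position: [0.5362, 0.1572, 0.126]
orientation: [1.0, -0.001, 0.001, -0.0]
ft_force: [-0.6, 2.1, 3.7]
width: 0.483
gripper_force: 40.0
```

Scaled: -0.05 m is -0.1, 0.04 m is 0.08, -0.065 rad is -0.0163.

```bash
echo '[[[0, 0, 0, 0, 0, -0.03, 0.4], [0, 0, 0, 0, 0, -0.06, 0.4], [0, 0, 0, 0, 0, -0.1, 0.4], [0, 0, 0, 0, 0, -0.1, 0.4], [0, 0, 0, 0, 0, -0.1, 0.4], [0, 0, 0, 0, 0, -0.07, 0.4], [0, 0, 0, 0.006, 0.04, -0.02, 0.4], [0, 0, 0, 0.01, 0.08, 0, 0.4], [0, 0, 0, 0.01, 0.1, 0, 0.4], [0, 0, 0, 0.01, 0.1, 0, 0.4], [0, 0, 0, 0.01, 0.1, 0, 0.4], [0, 0, 0, 0.006, 0.1, 0, 0.4], [0, 0, 0, 0.0032, 0.072, 0, 0.4], [0, 0, -0.0075, 0, 0.04, 0, 0.4], [0, 0, -0.0163, 0, 0, 0, 0.4], [0, 0, -0.0163, 0, 0, 0, 0.4], [0, 0, -0.0088, 0, 0, 0, 0.4], [0, 0, 0, 0, 0, 0, 0.4], [0, 0, 0, 0, 0, 0, 0.4]]]' > next.json && python3 drive.py next.json
python3 - <<'E'
from h import *
f=grab('wrist','w9.png');P=cloud(f);np.save('w9.npy',P)
f=grab('top','t9.png');P=cloud(f);np.save('t9.npy',P)
a=cv2.imread('pics/w9.png');b=cv2.imread('pics/t9.png')
cv2.imwrite('pics/lidair.png',np.hstack([cv2.resize(a,(480,360)),cv2.resize(b[130:250,230:337],(320,360),interpolation=cv2.INTER_CUBIC)]))
E
```

```text
time: 38.62
position: [0.5626, -0.1593, 0.3647]
orientation: [0.995, 0.096, -0.001, -0.0]
ft_force: [0.1, -1.0, -8.9]
width: 0.482
gripper_force: 40.0
```

View pics/lidair.png

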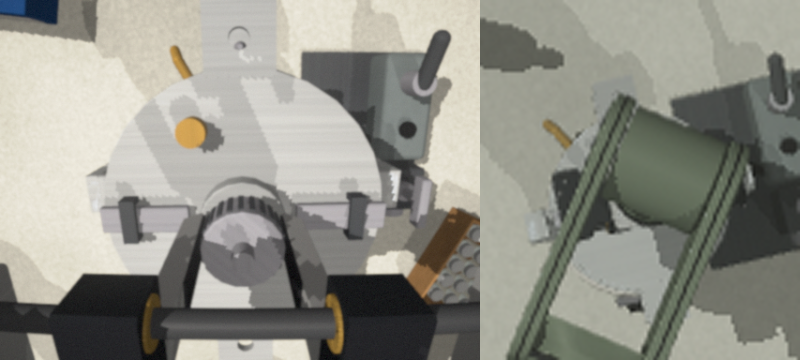

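The lid hangs level, with ear holes at (240,37) and (245,345) in the shown scale. I'll check its pose against the pegs.

```bash
python3 - <<'E'
from h import *
P=np.load('w9.npy');F=P.reshape(-1,3)
h,w=P.shape[:2];vv,uu=np.mgrid[:h,:w]
d=np.hypot(P[...,0]-.563,P[...,1]+.159)
m=(P[...,2]>.235)&(P[...,2]<.256)&(d<.125)&(vv<190)
A=np.c_[P[m][:,:2],np.ones(m.sum())];c,*_=np.linalg.lstsq(A,P[m][:,2],rcond=None);res=A@c-P[m][:,2]
m2=m.copy();m2[m]=abs(res)<.002
A=np.c_[P[m2][:,:2],np.ones(m2.sum())];c,*_=np.linalg.lstsq(A,P[m2][:,2],rcond=None);print('plate slope',c[:2].round(4),'z at seat',(c@[.563,-.159,1]).round(4))
H,_=cv2.findHomography(np.stack([uu[m2],vv[m2]],-1).astype(float),P[m2][:,:2],cv2.RANSAC,.001)
b=cv2.imread('pics/w9.png',0)
from sys import stdout
# hole centre: dark arc + lit interior; print crops for both
c1=cv2.resize(b[20:60,236:276],(320,320),interpolation=cv2.INTER_CUBIC);c2=cv2.resize(b[348:384,242:282],(320,288),interpolation=cv2.INTER_CUBIC)
cv2.imwrite('pics/h9.png',np.hstack([c1,np.vstack([c2,np.zeros((32,320),np.uint8)])]))
np.save('H9.npy',H);print(r.get_obs()['position'])
E
```

```text
plate slope [0.0063 0.004 ] z at seat 0.246
[ 0.56281184 -0.15919933  0.36509898]
```

View pics/h9.png

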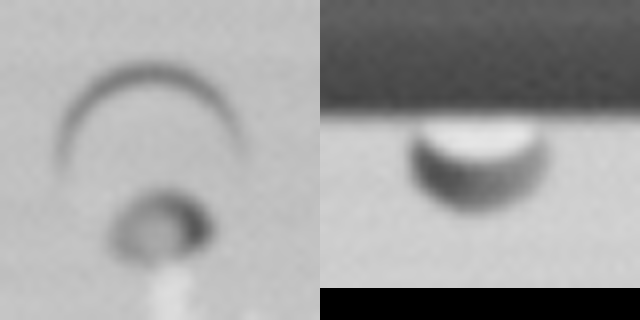

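```bash
python3 - <<'E'
from h import *
H=np.load('H9.npy');hp=cv2.perspectiveTransform(np.array([[[254.25,39.1]],[[261.5,365.9]]]),H)[:,0]
v=hp[0]-hp[1];u=v/np.linalg.norm(v)
print(hp.round(4),'mid',hp.mean(0).round(4),np.linalg.norm(v).round(4),np.degrees(np.arctan2(v[1],v[0])).round(2),'far-based c',(hp[0]-.112*u).round(4))
o=r.get_obs();X=R.from_quat(o['orientation']).as_matrix();print(np.degrees(np.arctan2(X[1,0],X[0,0])))
e=np.array([.563,-.1588])-(hp[0]-.112*u);print('need tool dxy',(X[:2,:2].T@e).round(4))
F=np.load('w9.npy').reshape(-1,3);print('peg z',F[(abs(F[:,0]-.672)<.01)&(abs(F[:,1]+.135)<.01)&(F[:,2]<.2)].mean(0))
E
```

```text
[[ 0.6709 -0.1351]
 [ 0.4571 -0.1819]] mid [ 0.564  -0.1585] 0.2189 12.34 far-based c [ 0.5615 -0.159 ]
11.094935098917105
need tool dxy [0.0015 0.0001]
peg z [ 0.67675157 -0.13292654  0.17639115]
```

Scaled: 0.02 m is 0.04, 0.0008 m is 0.0016.

```bash
echo '[[[0, 0, 0, 0.0016, 0, 0.04, 0.4], [0, 0, 0, 0, 0, 0.04, 0.4], [0, 0, 0, 0, 0, 0.016, 0.4], [0, 0, 0, 0, 0, 0.008, 0.4], [0, 0, 0, 0, 0, 0.008, 0.4], [0, 0, 0, 0, 0, 0.004, 0.4], [0, 0, 0, 0, 0, 0, 0.4]]]' > next.json && python3 drive.py next.json; echo '[[[0, 0, 0, 0, 0, 0.004, 0.4], [0, 0, 0, 0, 0, 0.004, 0.4], [0, 0, 0, 0, 0, 0.004, 0.4], [0, 0, 0, 0, 0, 0, 0.4]]]' > next.json && python3 drive.py next.json
```

```text
time: 39.6
position: [0.5638, -0.1592, 0.3075]
orientation: [0.995, 0.097, 0.0, 0.0]
ft_force: [-0.6, -1.1, -8.6]
width: 0.483
gripper_force: 40.0
time: 40.1
position: [0.5635, -0.159, 0.3009]
orientation: [0.995, 0.097, -0.0, -0.0]
ft_force: [0.7, -0.7, -8.2]
width: 0.483
gripper_force: 40.0
```

Scaled: 0.002 m is 0.004, 0.001 m is 0.002.

```bash
echo '[[[0, 0, 0, 0, 0, 0.004, 0.4], [0, 0, 0, 0, 0, 0.002, 0.4], [0, 0, 0, 0, 0, 0.002, 0.4], [0, 0, 0, 0, 0, 0, 0.4], [0, 0, 0, 0, 0, 0, 0.4]]]' > next.json && python3 drive.py next.json
```

```text
time: 40.72
position: [0.5637, -0.1591, 0.2973]
orientation: [0.995, 0.097, 0.0, 0.0]
ft_force: [-0.7, 0.8, -8.4]
width: 0.484
gripper_force: 40.0
```

Scaled: 0.001 m is 0.002.

```bash
echo '[[[0, 0, 0, 0, 0, 0.002, 0.4], [0, 0, 0, 0, 0, 0.002, 0.4], [0, 0, 0, 0, 0, 0, 0.4], [0, 0, 0, 0, 0, 0, 0.4]]]' > next.json && python3 drive.py next.json|grep -E 'pos|ft'; echo '[[[0, 0, 0, 0, 0, 0.002, 0.4], [0, 0, 0, 0, 0, 0.002, 0.4], [0, 0, 0, 0, 0, 0, 0.4], [0, 0, 0, 0, 0, 0, 0.4]]]' > next.json && python3 drive.py next.json|grep -E 'pos|ft'
```

```text
position: [0.5638, -0.1592, 0.2962]
ft_force: [-3.2, 0.9, -1.1]
position: [0.5638, -0.1591, 0.2958]
ft_force: [-6.2, 2.2, 6.9]
```

Scaled: -0.04 m is -0.08, -0.03 m is -0.06.

```bash
echo '[[[0, 0, 0, 0, 0, 0, 0.7], [0, 0, 0, 0, 0, 0, 0.7], [0, 0, 0, 0, 0, 0, 0.7], [0, 0, 0, 0, 0, -0.06, 0.7], [0, 0, 0, 0, 0, -0.08, 0.7], [0, 0, 0, 0, 0, 0, 0.7], [0, 0, 0, 0, 0, 0, 0.7]]]' > next.json && python3 drive.py next.json
python3 - <<'E'
from h import *
f=grab('wrist','w10.png');P=cloud(f)
h,w=P.shape[:2];vv,uu=np.mgrid[:h,:w]
d=np.hypot(P[...,0]-.563,P[...,1]+.159)
m=(P[...,2]>.165)&(P[...,2]<.19)&(d<.125)&(d>.03)
A=np.c_[P[m][:,:2],np.ones(m.sum())];c,*_=np.linalg.lstsq(A,P[m][:,2],rcond=None)
m2=m.copy();m2[m]=abs(A@c-P[m][:,2])<.003
A=np.c_[P[m2][:,:2],np.ones(m2.sum())];c,*_=np.linalg.lstsq(A,P[m2][:,2],rcond=None);print('plate slope',c[:2].round(4),'z',(c@[.563,-.159,1]).round(4))
F=P.reshape(-1,3);d=d.ravel()
for lo,hi in((.222,.232),(.235,.25)):
    q=F[(d<.035)&(F[:,2]>lo)&(F[:,2]<hi)];print('nut/stud',((q.min(0)+q.max(0))/2).round(4),np.ptp(q,0).round(4),np.median(q,0).round(4))
print(r.get_obs()['joints'].round(3))
E
```

```text
time: 42.6
position: [0.5635, -0.1591, 0.3623]
orientation: [0.995, 0.097, -0.0, -0.0]
ft_force: [0.6, -0.2, -0.5]
width: 0.699
gripper_force: 0.0
plate slope [0.0007 0.0007] z 0.1784
nut/stud [ 0.5626 -0.159   0.227 ] [0.048  0.0475 0.0099] [ 0.5663 -0.1582  0.2284]
nut/stud [ 0.5627 -0.1589  0.2385] [0.0128 0.0119 0.007 ] [ 0.5636 -0.1588  0.2402]
[-0.423  0.191  1.439 -0.     1.515  0.954]
```

View pics/w10.png

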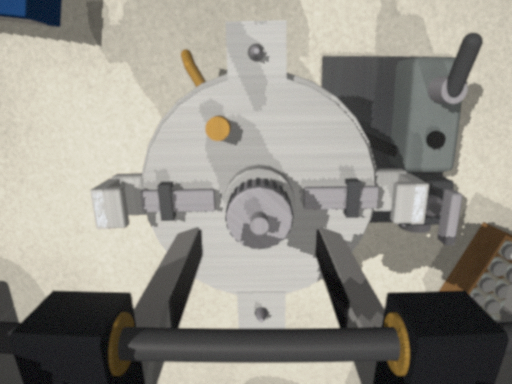

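The lid lies home: plate top at z 0.178, level, centre (0.5626,-0.159), pegs showing through the ear holes at (256,52) and (262,313). Now I'll wind the wrist back to the start of one long clockwise stroke.

Scaled: -0.001 m is -0.002, -0.18 rad is -0.045.

```bash
echo '[[[0, 0, -0.025, -0.002, 0, 0, 0.7], [0, 0, -0.045, 0, 0, 0, 0.7], [0, 0, -0.045, 0, 0, 0, 0.7], [0, 0, -0.045, 0, 0, 0, 0.7], [0, 0, -0.045, 0, 0, 0, 0.7], [0, 0, -0.045, 0, 0, 0, 0.7], [0, 0, -0.045, 0, 0, 0, 0.7], [0, 0, -0.045, 0, 0, 0, 0.7], [0, 0, -0.045, 0, 0, 0, 0.7], [0, 0, -0.045, 0, 0, 0, 0.7], [0, 0, -0.045, 0, 0, 0, 0.7], [0, 0, -0.045, 0, 0, 0, 0.7], [0, 0, -0.045, 0, 0, 0, 0.7], [0, 0, -0.045, 0, 0, 0, 0.7], [0, 0, -0.045, 0, 0, 0, 0.7], [0, 0, -0.045, 0, 0, 0, 0.7], [0, 0, -0.045, 0, 0, 0, 0.7], [0, 0, -0.045, 0, 0, 0, 0.7], [0, 0, -0.045, 0, 0, 0, 0.7], [0, 0, -0.04, 0, 0, 0, 0.7]]]' > next.json && python3 drive.py next.json
echo '[[[0, 0, 0, 0, 0, 0.06, 0.7], [0, 0, 0, 0, 0, 0.04, 0.7], [0, 0, 0, 0, 0, 0.029, 0.7], [0, 0, 0, 0, 0, 0, 0.7], [0, 0, 0, 0, 0, 0, 0.7]]]' > next.json && python3 drive.py next.json
python3 -c "
from cell import r;print(r.get_obs()['joints'].round(3))"
```

```text
time: 45.15
position: [0.562, -0.159, 0.3608]
orientation: [-0.275, 0.961, 0.001, -0.001]
ft_force: [-0.3, -0.8, 0.0]
width: 0.7
gripper_force: 0.0
time: 45.78
position: [0.563, -0.1594, 0.2993]
orientation: [-0.273, 0.962, -0.0, 0.0]
ft_force: [0.4, 0.1, -0.5]
width: 0.696
gripper_force: 0.0
[-0.424  0.23   1.52   0.     1.39  -2.547]
```

Scaled: 0.001 m is 0.002, 0.0003 m is 0.0006, 0.15 rad is 0.0375.

```bash
echo '[[[0, 0, 0, 0, 0, 0.002, 0.4], [0, 0, 0, 0, 0, 0, 0.4], [0, 0, 0, 0, 0, 0, 0.4], [0, 0, 0, 0, 0, 0, 0.4], [0, 0, 0.02, 0, 0, 0.0002, 0.4], [0, 0, 0.0375, 0, 0, 0.0004, 0.4], [0, 0, 0.0375, 0, 0, 0.0004, 0.4], [0, 0, 0.0375, 0, 0, 0.0004, 0.4], [0, 0, 0.0375, 0, 0, 0.0004, 0.4], [0, 0, 0.0375, 0, 0, 0.0004, 0.4], [0, 0, 0.0375, 0, 0, 0.0006, 0.4], [0, 0, 0.0375, 0, 0, 0.0004, 0.4], [0, 0, 0.0375, 0, 0, 0.0004, 0.4], [0, 0, 0.0375, 0, 0, 0.0006, 0.4], [0, 0, 0.0375, 0, 0, 0.0004, 0.4], [0, 0, 0.0375, 0, 0, 0.0004, 0.4], [0, 0, 0.0375, 0, 0, 0.0006, 0.4], [0, 0, 0, 0, 0, 0, 0.4]]]' > next.json && python3 drive.py next.json 20
python3 -c "
from cell import r;o=r.get_obs();print(o['joints'].round(3),o['ft_torque'])"
```

```text
time: 48.02
position: [0.563, -0.1591, 0.2955]
orientation: [0.616, 0.788, 0.0, 0.0]
ft_force: [-0.1, 0.7, 2.1]
width: 0.486
gripper_force: 20.0
[-4.240e-01  2.330e-01  1.525e+00  1.000e-03  1.383e+00 -6.680e-01] [ 0.18807598 -0.16573265 -0.02328288]
```

Scaled: 0.0003 m is 0.0006, 0.0002 m is 0.0004, 0.16 rad is 0.04.

```bash
echo '[[[0, 0, 0.025, 0, 0, 0.0004, 0.4], [0, 0, 0.04, 0, 0, 0.0004, 0.4], [0, 0, 0.04, 0, 0, 0.0006, 0.4], [0, 0, 0.04, 0, 0, 0.0004, 0.4], [0, 0, 0.04, 0, 0, 0.0004, 0.4], [0, 0, 0.04, 0, 0, 0.0006, 0.4], [0, 0, 0.04, 0, 0, 0.0004, 0.4], [0, 0, 0.04, 0, 0, 0.0004, 0.4], [0, 0, 0.04, 0, 0, 0.0006, 0.4], [0, 0, 0.04, 0, 0, 0.0004, 0.4], [0, 0, 0.04, 0, 0, 0.0004, 0.4], [0, 0, 0.04, 0, 0, 0.0006, 0.4], [0, 0, 0.04, 0, 0, 0.0004, 0.4], [0, 0, 0.04, 0, 0, 0.0004, 0.4], [0, 0, 0.04, 0, 0, 0.0006, 0.4], [0, 0, 0.04, 0, 0, 0.0004, 0.4], [0, 0, 0.04, 0, 0, 0.0004, 0.4], [0, 0, 0.04, 0, 0, 0.0006, 0.4], [0, 0, 0.025, 0, 0, 0.0004, 0.4], [0, 0, 0, 0, 0, 0, 0.4]]]' > next.json && python3 drive.py next.json
python3 -c "
from cell import r;o=r.get_obs();print(o['joints'].round(3),o['ft_torque'])"
echo '[[[0, 0, 0.025, 0, 0, 0.0004, 0.4], [0, 0, 0.02, 0, 0, 0, 0.4], [0, 0, 0.015, 0, 0, 0, 0.4], [0, 0, 0, 0, 0, 0, 0.4]]]' > next.json && python3 drive.py next.json
python3 -c "
from cell import r;o=r.get_obs();print(o['joints'].round(3),o['ft_torque'])"
```

```text
time: 50.52
position: [0.5631, -0.1593, 0.2916]
orientation: [0.852, -0.524, 0.001, -0.0]
ft_force: [-1.3, 1.1, 5.2]
width: 0.485
gripper_force: 20.0
[-0.424  0.236  1.529  0.     1.375  2.25 ] [0.38396562 0.0869807  0.25369172]
time: 51.02
position: [0.5633, -0.1601, 0.2915]
orientation: [0.783, -0.622, 0.002, 0.0]
ft_force: [-0.6, -1.1, 5.8]
width: 0.485
gripper_force: 21.0
[-4.240e-01  2.360e-01  1.529e+00 -1.000e-03  1.373e+00  2.489e+00] [-0.14938143  0.07772955  0.36708909]
```

Scaled: 0.08 rad is 0.02.

```bash
echo '[[[0, 0, 0.02, 0, 0, 0, 0.4], [0, 0, 0.02, 0, 0, 0, 0.4], [0, 0, 0, 0, 0, 0, 0.4]]]' > next.json && python3 drive.py next.json|grep -E 'ori|ft'
python3 -c "
from cell import r;o=r.get_obs();print(o['joints'].round(3),o['ft_torque'])"
echo '[[[0, 0, 0, 0, 0, 0, 0.7], [0, 0, 0, 0, 0, 0, 0.7], [0, 0, 0, 0, 0, 0, 0.7], [0, 0, 0, 0, 0, -0.04, 0.7], [0, 0, 0, 0, 0, -0.1, 0.7], [0, 0, -0.025, 0, 0, -0.1, 0.7], [0, 0, -0.045, 0, 0, 0, 0.7], [0, 0, -0.045, 0, 0, 0, 0.7], [0, 0, -0.045, 0, 0, 0, 0.7], [0, 0, -0.045, 0, 0, 0, 0.7], [0, 0, -0.045, 0, 0, 0, 0.7], [0, 0, -0.045, 0, 0, 0, 0.7], [0, 0, -0.045, 0, 0, 0, 0.7], [0, 0, -0.045, 0, 0, 0, 0.7], [0, 0, -0.045, 0, 0, 0, 0.7], [0, 0, 0, 0, 0, 0, 0.7], [0, 0, 0, 0, 0, 0, 0.7]]]' > next.json && python3 drive.py next.json
python3 - <<'E'
from h import *
f=grab('wrist','w11.png');P=cloud(f);F=P.reshape(-1,3)
d=np.hypot(F[:,0]-.563,F[:,1]+.159)
m=(F[:,2]>.165)&(F[:,2]<.185)&(d<.09)&(d>.03);A=np.c_[F[m][:,:2],np.ones(m.sum())];c,*_=np.linalg.lstsq(A,F[m][:,2],rcond=None)
print('plate',c[:2].round(4),np.median(F[m][:,2]).round(4))
for lo,hi in((.215,.232),(.235,.25)):
    q=F[(d<.035)&(F[:,2]>lo)&(F[:,2]<hi)];print('nut/stud',((q.min(0)+q.max(0))/2).round(4),np.ptp(q,0).round(4),np.percentile(q[:,2],[50,75,90]).round(4))
E
python3 m4.py
```

```text
orientation: [0.731, -0.682, 0.002, 0.001]
ft_force: [-0.2, -1.7, 5.4]
[-4.240e-01  2.360e-01  1.529e+00 -2.000e-03  1.373e+00  2.649e+00] [-0.28283463  0.05295007  0.3771125 ]
time: 53.52
position: [0.5624, -0.1592, 0.4095]
orientation: [0.994, 0.106, -0.001, -0.0]
ft_force: [0.0, -0.1, -0.4]
width: 0.702
gripper_force: 0.0
plate [0.0006 0.0006] 0.1783
nut/stud [ 0.5629 -0.1589  0.2233] [0.0473 0.0471 0.0165] [0.2221 0.2226 0.223 ]
nut/stud [ 0.5627 -0.1588  0.2384] [0.0121 0.0117 0.0067] [0.2401 0.2408 0.2411]
bar [ 0.5625 -0.3612  0.1261] 612 dir 11.599999999999994 rect mm/deg ((561.3283081054688, -363.2810363769531), (58.67420959472656, 12.355875015258789), 12.244051933288574) z95 0.12910625543693255
floor nan
knob [ 0.599 -0.16   0.209] [ 0.632 -0.09   0.242] [0.065 0.139 0.066]
knob [ 0.525 -0.16   0.208] [ 0.557 -0.091  0.24 ] [0.065 0.139 0.064]
[ 0.56254252 -0.15925881  0.40995334]
  return np.nanmean(a, axis, out=out, keepdims=keepdims)
```

View pics/w11.png

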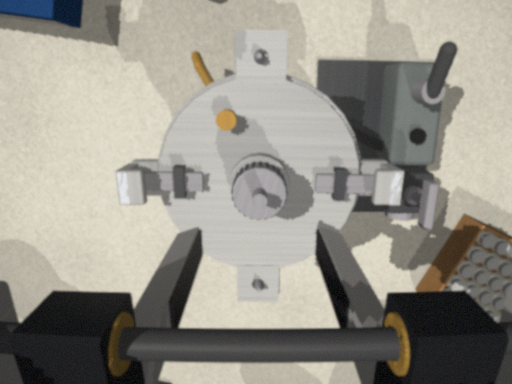

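The nut top is at 0.222, as expected when tight. Torque levelled off at 0.37 N m at the stop. The locking bars at (160,183) and (365,183) are under the keepers, the lid is centred and level, and the valve bar is at 12.2°. I'm handing in.

```bash
python3 -c "
from cell import r;print(r.sign_off())"
```

```text
the job is handed in; nothing more can be done
None
```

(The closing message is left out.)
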